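# Run the gear box cassette home on its feed slide

## Robot

A 6-joint arm with a two-finger parallel gripper is mounted at the origin on a cart in front of the work surface, level with it; the furniture and walls round the work are solid. World frame = base frame: x ahead of the robot, y to its left, z up, the work surface at z = 0. Lengths are in m, angles in rad, forces in N, time in s.
With the tool pointing down it reaches from about 0.35 to 0.875 m from the base axis. Payload 4.2 kg.
Tool frame: the origin (TCP) lies midway between the tips of the shut fingers; the grasp point (between the pads) lies 19 mm behind it (env.pinch_z is the distance from the TCP to the grasp point, in m); z points along the fingers, y is the direction in which the jaws open and shut (so a half turn about z gives the same grasp; the last joint's range is limited). The gripper opens to 85 mm and grips with 20 to 120 N. Pads are 22 mm wide; open, the fingers measure 114 mm over their backs; the gripper's body (76 mm by 85 mm) begins 54 mm behind the grasp point. The pads swing forward as they close: fully open they stand 13 mm farther back than shut.
Start: joints at [1.475, 0.385, 0.008, 0, -1.194, -0.259], TCP at [0.217, 0.586, 0.231] pointing down, gripper open.
Joint ranges: [-3.14, 3.14], [-1.21, 2.06], [-1.07, 1.41], [-3.16, 2.05], [-2.99, -0.16], [-3.1, 3.1]. Speed limits (rad/s): [2.79, 2.79, 3.14, 3.14, 3.14, 3.14].

## Interface

Orientations are given as a unit quaternion [w, x, y, z].
In Python, from plant import env gives the robot as it stands. The module is installed in compiled form; this text tells all that it offers.
- The arm moves only by the tool jog_arm, never from a script. Its arguments are lists of equal length, an entry for each row: "hand": the opening, from 0 (shut) to 1 (fully open); "travel": the shift along the world's x, y, z in cm, a list of three; "roll": the turn about the world's z in degrees. In form: {"hand": [hand, ...], "travel": [[x, y, z], ...], "roll": [roll, ...]}. A call has 1 to 12 rows; each row shifts and turns the commanded pose from where the row before left it; what a row does not reach is not made up. A row lasts 1/12 s, in which the tool goes at most 41.7 mm and 7.16 degrees, less where a joint would pass 70% of its speed; a pose out of reach is approached as far as the arm can. A call with a gripper value outside its range is refused whole. The fingers move at their own pace and stop on an object; "newtons" is the grip in N (left out, the last holds). Time passes only in rows, so rows that do not move let the fingers close. It gives the time, the measured TCP pose, the force and the opening at its end, in the units of the state.
- env.observe(): the state, without advancing time (a new reading comes with each control period).
- env.camera(name): name is "scene" or "top"; returns the picture (400x640x3 uint8, blue, green, red); there is no depth.
- env.calibration(name): a dict with "intrinsics" (3x3 intrinsics, pixels), "R" (3x3) and "t" (3): a world point X has camera coordinates R X + t. Camera axes: x right, y down, z forward; pixel columns grow to the right and rows downward; lengths in m; the calibration is good to about 2 mm. A picture is of the moment at which its call begins. calibration takes no time and is no camera call.
- env.finish_job(): hands the job in, once; it reports no verdict.
The state is a dict: "time_s": time; "joint_pos": joint angles; "dq": joint speeds; "joint_efforts": joint torques, N m; "ee_pos": TCP position; "ee_rot": TCP orientation; "force": force on the tool from outside, world axes, zero at the start; "wrist_torque": the same for the moment, N m; "width": opening from 0.0 (shut) to 1.0 (fully open).
Only numpy, scipy, OpenCV 4.12 (cv2) and the standard library are available. Lean on these libraries where they do the work, as an engineer would, in place of code of your own. Each camera call takes 0.05 s, during which the arm holds its last target.

## Task

Two feed slides stand on the bench, each with a grey cassette in its rails. Push the cassette that carries the brass gear box along its slide until it is fully home against the end stop, with the gear box still in it. The cassettes are wide and jam in the rails when pushed off-centre, so push in the middle of the rear wall, at the orange mark; leave the cassette with the relay board where it is.

Things in the scene. Friction and masses are not known exactly. Their poses are not given: they have to be found in the camera images.
- gear_slide: Fixed slide of the gear box cassette: aluminium base 250x166x8 mm, two dark lipped side rails 145 mm apart, 25 mm high (lips hold the cassette down), dark end stop 38 mm high. Origin: centre of underside, on the table. x runs along the slide to the end stop (its near face at x=+115); the rear end is open; y across, z up. The relay board's slide is alike; either may be the left one.
- gear_cassette: Grey tray, 52 mm along the slide (x, to the stop) by 142 across, 1.5 mm play a side. Origin: centre of underside, 8 mm above the table; home = 89 mm along the slide's x; starts 90 to 140 mm short of that. Rear wall: upright flat face at x=-26, 122 wide, z 5 to 26, middle 24 mm orange, up to z 35. Pushed within 10 mm of the middle it needs a few N (under 8); 35 mm off it jams.
- gear_box: Small brass gear box with a silver motor, 36x103x28 mm, lying loose across the gear cassette, underside 13 mm above the table. Origin: centre of its underside. It shows which cassette is to be pushed.
- relay_cassette: The other grey cassette, same in shape, on the other slide; it carries a green board with two white relays, 35x68x27 mm. Origin: centre of its underside. To be left where it is.
There are look-alikes about, which are no part of the job. There is more than one size of the gear_box; the job needs the smaller.

How it is judged:
By the outcome, as a careful person would: the job done as asked, in the order asked, and still so for the second after the job is handed in, with the robot touching nothing.
It also fails if it takes over 34 s, if anything falls off the work surface, if the arm or the gripper's body presses on something with over 40 N, if the wrist force passes 120 N, or if a joint passes its speed limit or range.

## Working session

There is one attempt and no reset: what is moved stays moved. The work goes in short steps, Python scripts to look and compute and a tool call to move; the robot and the scene stay as the last step left them, time stands still between calls to the robot, and variables do not carry over. Pictures are saved under pics/ and viewed, and the job is handed in when it is done.

Besides the shell and the picture viewer there is one more tool, called after "Emit:" by a JSON object that holds its "fn" and its "kwargs", one argument or row to a line. jog_arm: Moves the arm, as the interface text tells. Its arguments: {"type":"object","properties":{"hand":{"type":"array"},"travel":{"type":"array"},"roll":{"type":"array"},"newtons":{"type":"number"}},"required":["hand","travel","roll"]}

```bash
mkdir -p pics; python3 - <<'E'
from plant import env
import cv2
for n in("scene","top"):
    cv2.imwrite(f"pics/{n}0.png",env.camera(n))
    c=env.calibration(n);print(n,c)
s=env.observe();print(s)
E
```

```text
scene {'intrinsics': array([[401.40293783,   0.        , 327.55807351],
       [  0.        , 401.40293783, 196.13213475],
       [  0.        ,   0.        ,   1.        ]]), 'R': array([[-0.59842941, -0.80112175,  0.00928318],
       [-0.57690171,  0.42284136, -0.69884877],
       [ 0.55593764, -0.42356714, -0.71520921]]), 't': array([0.41023753, 0.37123588, 0.55821353])}
top {'intrinsics': array([[498.98268501,   0.        , 328.80447683],
       [  0.        , 498.98268501, 201.75566682],
       [  0.        ,   0.        ,   1.        ]]), 'R': array([[-0.01071829, -0.99988509, -0.01071991],
       [-0.98561192,  0.01237256, -0.16857063],
       [ 0.1686839 ,  0.00875888, -0.98563128]]), 't': array([0.03900905, 0.61507253, 1.09652562])}
{'time_s': 0.1, 'joint_pos': array([ 1.47457935e+00,  3.85479036e-01,  6.77783201e-03, -4.50522134e-04,
       -1.19397843e+00, -2.58620601e-01]), 'dq': array([-0.00012855, -0.0019421 ,  0.00500872,  0.00176176,  0.00032352,
       -0.00109922]), 'joint_efforts': array([-3.26445490e-05, -3.93314838e+01,  1.88931406e+01,  4.19794142e+00,
       -2.53369784e-03,  5.18650381e-06]), 'ee_pos': array([0.21693626, 0.58559828, 0.23033504]), 'ee_rot': array([ 9.55533941e-04,  9.84287403e-01, -1.76571169e-01, -1.32308776e-04]), 'force': array([ 0.0837358 ,  0.65065736, -0.25919291]), 'wrist_torque': array([ 0.0306706 , -0.07039826,  0.01143049]), 'width': 0.9998386066129197}
```

View pics/scene0.png

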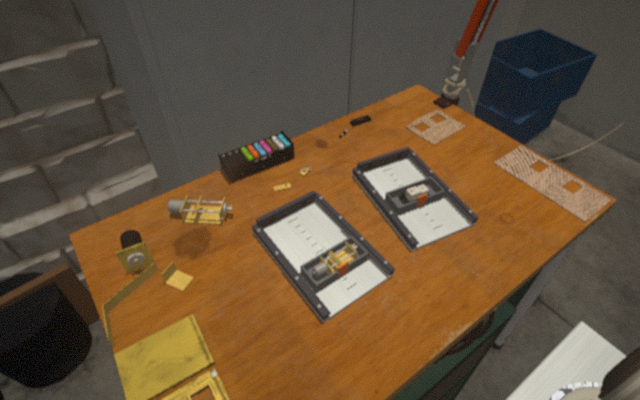

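View pics/top0.png

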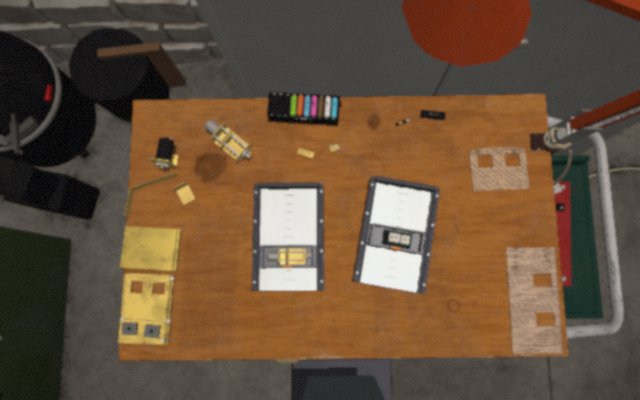

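The gear box cassette is on the left slide (top image about (290,257)), and the orange mark faces the robot. The end stop is at the far end, around row 187. The relay cassette is on the right slide (about (397,238)). I'll zoom in and measure.

```bash
cat > h.py <<'E'
import numpy as np,cv2
from plant import env
def ray(n,uv):
    c=env.calibration(n);R,t=c["R"],c["t"];d=np.linalg.inv(c["intrinsics"])@[uv[0],uv[1],1]
    return -R.T@t,R.T@d
def plane(n,uv,z):
    o,d=ray(n,uv);return o+d*(z-o[2])/d[2]
def tri(u1,u2):
    o1,d1=ray("top",u1);o2,d2=ray("scene",u2)
    s=np.linalg.lstsq(np.c_[d1,-d2],o2-o1,rcond=None)[0]
    a=o1+s[0]*d1;b=o2+s[1]*d2
    return (a+b)/2,np.linalg.norm(a-b)
def orange(im):
    h=cv2.cvtColor(im,cv2.COLOR_BGR2HSV)
    return ((h[...,0]<=12)&(h[...,1]>170)&(h[...,2]>120)).astype(np.uint8)
E
python3 - <<'E'
from h import *
t=cv2.imread("pics/top0.png");s=cv2.imread("pics/scene0.png")
for im,n,(x0,y0,x1,y1) in((t,"t",(235,170,345,305)),(s,"s",(240,180,400,325))):
    c=im[y0:y1,x0:x1];cv2.imwrite(f"pics/crop_{n}0.png",cv2.resize(c,None,fx=4,fy=4,interpolation=cv2.INTER_CUBIC))
    m=orange(im)[y0:y1,x0:x1]
    nn,l,st,ce=cv2.connectedComponentsWithStats(m)
    for i in range(1,nn):print(n,st[i]+[x0,y0,0,0,0],ce[i]+[x0,y0])
E
```

```text
t [244 186   1   1   1] [244. 186.]
s [338 263  10   7  22] [342.59090909 265.90909091]
```

View pics/crop_t0.png

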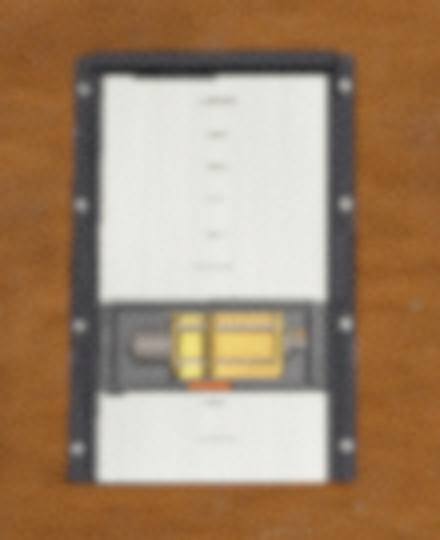

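View pics/crop_s0.png

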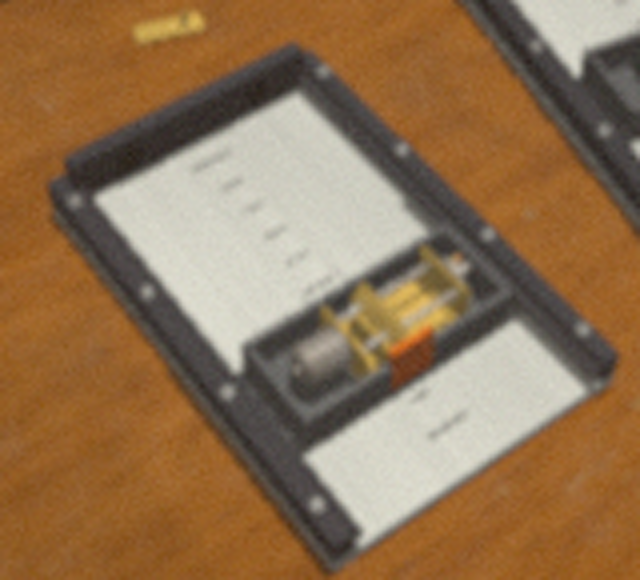

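```bash
python3 - <<'E'
from h import *
f=lambda p,o:(np.array(p)+.5)/4-.5+o
T=[(84,89),(81,204),(79,325),(77,448),(344,86),(345,204),(346,325),(346,446)]
S=[(75,200),(147,291),(228,391),(317,504),(323,71),(402,149),(487,233),(583,328)]
P=[]
for a,b in zip(T,S):
    p,e=tri(f(a,[235,170]),f(b,[240,180]));P.append(p);print(np.round(p*1000,1),round(e*1000,1), np.round(plane("top",f(a,[235,170]),.026)*1000,1))
Q=np.array([plane("top",f(a,[235,170]),.026) for a in T])
for k in(P,Q):
    k=np.array(k);d=(k[0]-k[3])+(k[4]-k[7]);yaw=np.arctan2(d[1],d[0]);print("yaw",np.degrees(yaw),"centre",k.mean(0), "width",np.linalg.norm(k[:4].mean(0)-k[4:].mean(0)))
# base corners/orange
p,e=tri(f((209,386),[235,170]),f((411,344),[240,180]));print("orange top mid",p,e)
p,e=tri(f((189,387),[235,170]),f((390,360),[240,180]));print("orange left",p,e)
p,e=tri(f((231,386),[235,170]),f((433,328),[240,180]));print("orange right",p,e)
for z in(.04,.043):print(plane("top",f((209,386),[235,170]),z),plane("scene",f((411,344),[240,180]),z))
# gearbox z check & rear/stop
print("rear base",plane("top",f((213,483),[235,170]),.008),"stop top near edge",plane("top",f((213,74),[235,170]),.038),"stop far",plane("top",f((213,54),[235,170]),.038))
print("front cassette edge",plane("top",f((213,303),[235,170]),.03))
E
```

```text
[645.9 205.   25.2] 0.6 [645.9 205.1  26. ]
[577.  205.6  24.2] 1.6 [577.3 205.9  26. ]
[506.1 205.7  25.4] 1.3 [506.5 206.1  26. ]
[435.8 206.1  24.9] 0.8 [436.  206.2  26. ]
[645.4  50.7  25.4] 1.3 [645.8  51.2  26. ]
[575.1  50.8  25.4] 1.2 [575.4  51.1  26. ]
[504.8  51.2  26.7] 0.3 [504.7  51.1  26. ]
[435.1  51.4  25.9] 1.0 [435.5  51.7  26. ]
yaw -0.23925814316423608 centre [0.54063982 0.12831398 0.02539073] width 0.15461019762070946
yaw -0.21876963437976715 centre [0.54089908 0.12855632 0.026     ] width 0.1545610523245269
orange top mid [0.46946009 0.12875036 0.03934086] 0.001370782792812038
orange left [0.46933649 0.14059927 0.03688778] 0.0008140910620803013
orange right [0.4692549  0.11605005 0.04143903] 0.0012997732167619124
[0.46994983 0.12914245 0.04      ] [0.46856993 0.12863102 0.04      ]
[0.46982333 0.12886115 0.043     ] [0.46701235 0.12999466 0.043     ]
rear base [0.41531695 0.129623   0.008     ] stop top near edge [0.65158432 0.12761102 0.038     ] stop far [0.66355734 0.12764839 0.038     ]
front cassette edge [0.51804531 0.12792743 0.03      ]
```

Measurements match the text: rails at 25 mm, stop at 38 mm, slide yaw about -0.2°, centre (0.5405, 0.128). The rear face is at x≈0.469 and home is at about 0.6035, so the push is about 134 mm. I'll move over behind the cassette with the gripper shut.

Emit:
{"fn": "jog_arm", "kwargs": {
  "hand": [0, 0, 0, 0, 0, 0, 0, 0, 0, 0, 0, 0],
  "travel": [
    [1, -2, 0],
    [1.2, -2.6, 0],
    [1.2, -2.6, 0],
    [1.2, -2.6, 0],
    [1.2, -2.6, 0],
    [1.2, -2.6, 0],
    [1.2, -2.6, 0],
    [1.2, -2.6, 0],
    [1.2, -2.6, 0],
    [1.2, -2.6, 0],
    [1.2, -2.6, 0],
    [1.2, -2.6, 0]
  ],
  "roll": [1.68, 1.68, 1.68, 1.68, 1.68, 1.68, 1.68, 1.68, 1.68, 1.68, 1.68, 1.68],
  "newtons": 40
}}

```text
time_s: 1.1
ee_pos: [0.3592, 0.2785, 0.2311]
ee_rot: [0.0, 1.0, -0.001, -0.0]
force: [0.2, 0.2, 0.2]
width: 0.002
```

Emit:
{"fn": "jog_arm", "kwargs": {
  "hand": [0, 0, 0, 0, 0, 0, 0, 0, 0, 0, 0, 0],
  "travel": [
    [1.2, -2.5, 0],
    [1.2, -2.5, 0],
    [1.2, -2.5, 0],
    [1.2, -2.5, 0],
    [1.2, -2.5, 0],
    [1.1, -2.5, 0],
    [0, 0, -2.5],
    [0, 0, -2.5],
    [0, 0, -2.5],
    [0, 0, -2.5],
    [0, 0, -2],
    [0, 0, 0]
  ],
  "roll": [0, 0, 0, 0, 0, 0, 0, 0, 0, 0, 0, 0]
}}

```text
time_s: 2.1
ee_pos: [0.4272, 0.1282, 0.1075]
ee_rot: [0.002, 1.0, -0.002, -0.004]
force: [0.1, -1.0, 0.7]
width: -0.005
```

Emit:
{"fn": "jog_arm", "kwargs": {
  "hand": [0, 0, 0, 0, 0, 0, 0, 0],
  "travel": [
    [0, 0, -2],
    [0, 0, -2],
    [0, 0, -1.5],
    [0, 0, -1.5],
    [0, 0, -1],
    [0, 0, -0.6],
    [0, 0, 0],
    [0, 0, 0]
  ],
  "roll": [0, 0, 0, 0, 0, 0, 0, 0]
}}

```text
time_s: 2.77
ee_pos: [0.4306, 0.1304, 0.026]
ee_rot: [-0.0, 1.0, -0.001, 0.0]
force: [0.4, -0.4, 0.9]
width: 0.0
```

```bash
python3 - <<'E'
from h import *
s=env.observe();print(s["ee_pos"],s["force"],s["time_s"])
t=env.camera("top");c=env.camera("scene")
t=cv2.resize(t[170:305,235:345],None,fx=4,fy=4,interpolation=2);c=cv2.resize(c[180:325,240:400],None,fx=3.6,fy=3.6,interpolation=2)
h=max(t.shape[0],c.shape[0]);p=lambda i:cv2.copyMakeBorder(i,0,h-i.shape[0],0,0,0)
o=np.hstack([p(t),p(c)]);k=min(1,798/o.shape[1]);cv2.imwrite("pics/down.png",cv2.resize(o,None,fx=k,fy=k))
E
```

```text
[0.43063302 0.13043238 0.02595084] [ 0.36195916 -0.43701378  0.9119248 ] 2.7667
```

View pics/down.png

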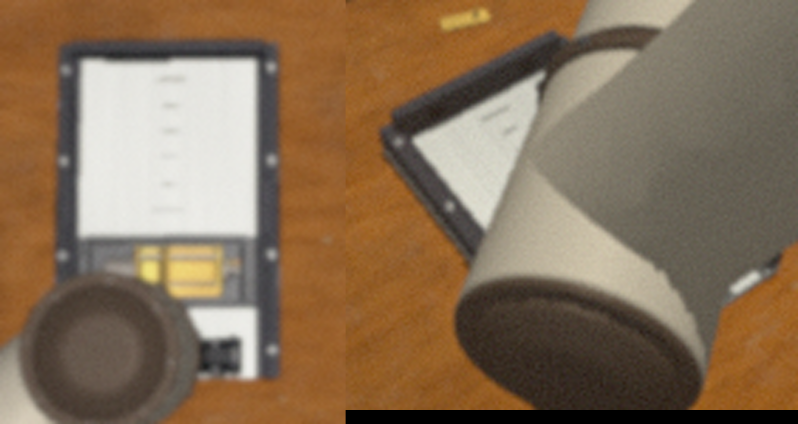

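The view shows the cassette untouched, with the front edge at about row 240 of the crop. The arm hides the finger. The TCP is 2 mm to the left, so I'll correct that, lower slightly and approach until contact.

Emit:
{"fn": "jog_arm", "kwargs": {
  "hand": [0, 0, 0, 0, 0, 0, 0, 0, 0, 0, 0, 0],
  "travel": [
    [0, -0.2, -0.4],
    [0.4, 0, 0],
    [0.5, 0, 0],
    [0.5, 0, 0],
    [0.4, 0, 0],
    [0.4, 0, 0],
    [0.4, 0, 0],
    [0.4, 0, 0],
    [0.4, 0, 0],
    [0.4, 0, 0],
    [0.4, 0, 0],
    [0.4, 0, 0]
  ],
  "roll": [0, 0, 0, 0, 0, 0, 0, 0, 0, 0, 0, 0]
}}

```text
time_s: 3.87
ee_pos: [0.4764, 0.128, 0.021]
ee_rot: [0.0, 1.0, -0.002, -0.0]
force: [-2.0, 0.1, -1.6]
width: 0.003
```

Contact made at about 2 N, on the centreline. I'll keep pushing.

Emit:
{"fn": "jog_arm", "kwargs": {
  "hand": [0, 0, 0, 0, 0, 0, 0, 0, 0, 0, 0, 0],
  "travel": [
    [0.4, 0, 0],
    [0.4, 0, 0],
    [0.4, 0, 0],
    [0.4, 0, 0],
    [0.4, 0, 0],
    [0.4, 0, 0],
    [0.4, 0, 0],
    [0.4, 0, 0],
    [0.4, 0, 0],
    [0.4, 0, 0],
    [0.4, 0, 0],
    [0.4, 0, 0]
  ],
  "roll": [0, 0, 0, 0, 0, 0, 0, 0, 0, 0, 0, 0]
}}

```text
time_s: 4.87
ee_pos: [0.5245, 0.1281, 0.0213]
ee_rot: [0.0, 1.0, -0.001, -0.0]
force: [-1.6, -0.1, -0.8]
width: 0.001
```

```bash
python3 - <<'E'
from h import *
s=env.observe();print(s["ee_pos"],s["force"],s["wrist_torque"],s["time_s"])
t=env.camera("top")
cv2.imwrite("pics/mid.png",cv2.resize(t[170:305,235:345],None,fx=4,fy=4,interpolation=2))
E
```

```text
[0.52447236 0.12805466 0.02130971] [-1.56880044 -0.06355764 -0.77627991] [-0.02058875  0.48422229 -0.0447343 ] 4.8667
```

View pics/mid.png

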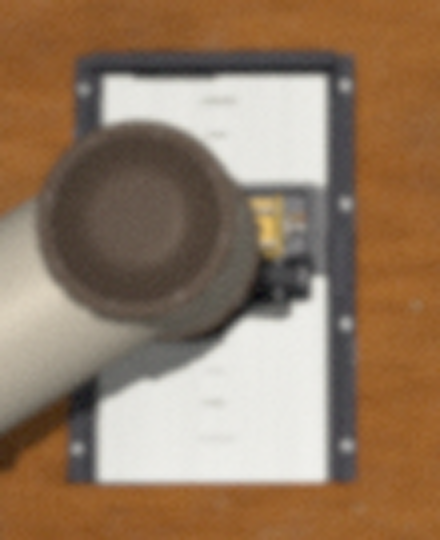

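The cassette front edge is at crop row 187, about 59 mm further along, and still square with the gear box in it. About 75 mm remain.

Emit:
{"fn": "jog_arm", "kwargs": {
  "hand": [0, 0, 0, 0, 0, 0, 0, 0, 0, 0, 0, 0],
  "travel": [
    [0.4, 0, 0],
    [0.4, 0, 0],
    [0.4, 0, 0],
    [0.4, 0, 0],
    [0.4, 0, 0],
    [0.4, 0, 0],
    [0.4, 0, 0],
    [0.4, 0, 0],
    [0.4, 0, 0],
    [0.4, 0, 0],
    [0.4, 0, 0],
    [0.4, 0, 0]
  ],
  "roll": [0, 0, 0, 0, 0, 0, 0, 0, 0, 0, 0, 0]
}}

```text
time_s: 5.92
ee_pos: [0.5723, 0.128, 0.0214]
ee_rot: [0.0, 1.0, -0.001, -0.0]
force: [-5.3, -0.0, 3.4]
width: -0.002
```

Emit:
{"fn": "jog_arm", "kwargs": {
  "hand": [0, 0, 0, 0, 0, 0, 0, 0, 0, 0],
  "travel": [
    [0.2, 0, 0],
    [0.2, 0, 0],
    [0.2, 0, 0],
    [0.2, 0, 0],
    [0.2, 0, 0],
    [0.2, 0, 0],
    [0.2, 0, 0],
    [0.2, 0, 0],
    [0.2, 0, 0],
    [0.2, 0, 0]
  ],
  "roll": [0, 0, 0, 0, 0, 0, 0, 0, 0, 0]
}}

```text
time_s: 6.75
ee_pos: [0.5923, 0.1281, 0.0213]
ee_rot: [-0.0, 1.0, -0.001, 0.0]
force: [-4.2, 0.4, 2.7]
width: -0.0
```

Emit:
{"fn": "jog_arm", "kwargs": {
  "hand": [0, 0, 0, 0],
  "travel": [
    [0.1, 0, 0],
    [0.1, 0, 0],
    [0.1, 0, 0],
    [0.1, 0, 0]
  ],
  "roll": [0, 0, 0, 0]
}}

```text
time_s: 7.08
ee_pos: [0.5923, 0.1278, 0.0209]
ee_rot: [0.001, 1.0, -0.002, -0.004]
force: [-17.4, 5.7, 11.7]
width: 0.003
```

Emit:
{"fn": "jog_arm", "kwargs": {
  "hand": [0, 0, 0],
  "travel": [
    [0.1, 0, 0],
    [0.1, 0, 0],
    [0.1, 0, 0]
  ],
  "roll": [0, 0, 0]
}}

```text
time_s: 7.33
ee_pos: [0.5923, 0.1275, 0.0207]
ee_rot: [0.002, 1.0, -0.002, -0.007]
force: [-22.5, 5.8, 14.6]
width: 0.001
```

It stopped firmly at 0.5923 (0.5925 predicted for home), with force rising to 22 N. I'll back off, lift clear and check with the cameras.

Emit:
{"fn": "jog_arm", "kwargs": {
  "hand": [0, 0, 0, 0, 0, 0, 0, 0, 0, 0, 0, 0],
  "travel": [
    [-0.4, 0, 0],
    [-0.6, 0, 0],
    [-1, 0, 0],
    [-1.5, 0, 0],
    [-1.5, 0, 0],
    [-1.5, 0, 0],
    [-1, 0, 1],
    [-1, 0, 2],
    [-1, 0, 2.5],
    [-1, 0, 2.5],
    [-1, 0, 2.5],
    [0, 0, 2.5]
  ],
  "roll": [0, 0, 0, 0, 0, 0, 0, 0, 0, 0, 0, 0]
}}

```text
time_s: 8.33
ee_pos: [0.4842, 0.1285, 0.153]
ee_rot: [-0.001, 1.0, -0.001, 0.002]
force: [-0.1, -0.6, -0.6]
width: -0.001
```

Emit:
{"fn": "jog_arm", "kwargs": {
  "hand": [0, 0, 0, 0, 0, 0, 0, 0, 0, 0, 0, 0],
  "travel": [
    [-0.8, 2, 1],
    [-0.8, 2.5, 1],
    [-0.8, 2.8, 0],
    [-0.8, 2.8, 0],
    [-0.8, 2.8, 0],
    [-0.8, 2.8, 0],
    [-0.8, 2.8, 0],
    [-0.8, 2.8, 0],
    [-0.8, 2.8, 0],
    [-0.5, 2.8, 0],
    [0, 2.8, 0],
    [0, 2.8, 0]
  ],
  "roll": [0, 0, 0, 0, 0, 0, 0, 0, 0, 0, 0, 0]
}}

```text
time_s: 9.33
ee_pos: [0.4079, 0.456, 0.172]
ee_rot: [-0.002, 1.0, -0.001, 0.002]
force: [-0.1, 0.5, 0.4]
width: -0.0
```

```bash
python3 - <<'E'
from h import *
s=env.observe();print(s["ee_pos"],s["force"],s["time_s"])
t=env.camera("top");c=env.camera("scene")
cv2.imwrite("pics/end_t.png",cv2.resize(t[170:305,235:345],None,fx=4,fy=4,interpolation=cv2.INTER_CUBIC));cv2.imwrite("pics/end_s.png",c)
cv2.imwrite("pics/end_sc.png",cv2.resize(c[180:325,240:400],None,fx=4,fy=4,interpolation=cv2.INTER_CUBIC))
t0=cv2.imread("pics/top0.png");d=cv2.absdiff(t,t0)[170:300,350:445].max(2);print("relay diff",d.mean(),(d>60).sum())
E
```

```text
[0.40785308 0.45604527 0.17196835] [-0.08379266  0.47108696  0.44013768] 9.3333
relay diff 2.6123076923076924 0
```

View pics/end_t.png

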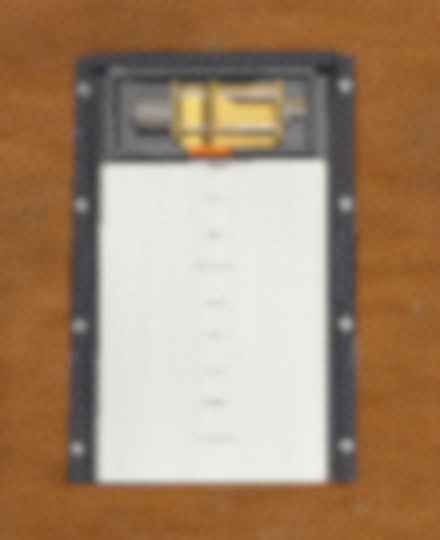

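View pics/end_sc.png

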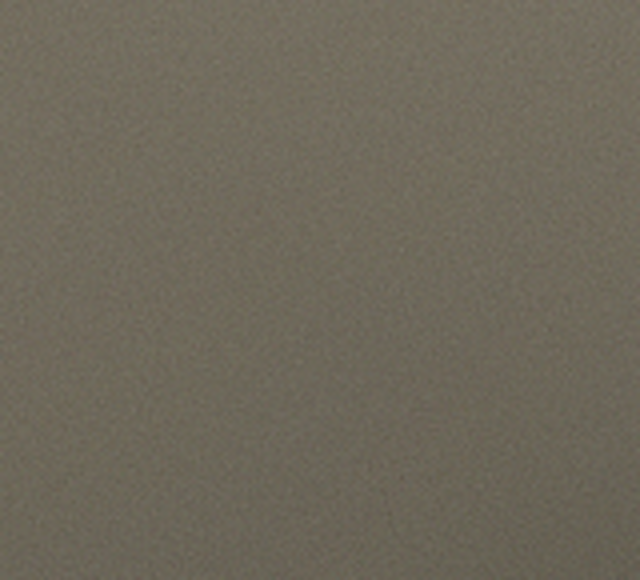

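Emit:
{"fn": "jog_arm", "kwargs": {
  "hand": [0, 0, 0, 0, 0, 0, 0, 0, 0, 0, 0, 0],
  "travel": [
    [-1.6, 1.1, 0.5],
    [-1.6, 1.1, 0.5],
    [-1.6, 1.1, 0.5],
    [-1.6, 1.1, 0.5],
    [-1.6, 1.1, 0.5],
    [-1.6, 1.1, 0.5],
    [-1.6, 1.1, 0.5],
    [-1.6, 1.1, 0.5],
    [-1.6, 1.1, 0.5],
    [-1.6, 1.1, 0.5],
    [-1.6, 1.1, 0.5],
    [-1.6, 1.1, 0.5]
  ],
  "roll": [0, 0, 0, 0, 0, 0, 0, 0, 0, 0, 0, 0]
}}

```text
time_s: 10.43
ee_pos: [0.2151, 0.5862, 0.232]
ee_rot: [-0.002, 1.0, -0.002, 0.0]
force: [1.2, 0.5, 0.1]
width: -0.001
```

```bash
python3 - <<'E'
from h import *
t=env.camera("top");c=env.camera("scene")
cv2.imwrite("pics/end2_s.png",cv2.resize(c[180:325,240:400],None,fx=4,fy=4,interpolation=cv2.INTER_CUBIC))
f=lambda p,o:(np.array(p)+.5)/4-.5+o
print("orange rear top",plane("top",f((210,151),[235,170]),.043), "was",plane("top",f((209,386),[235,170]),.043))
g=cv2.cvtColor(t,cv2.COLOR_BGR2GRAY).astype(float)
for a,b in((262,275),(300,314)):   # rear edge of cassette, left and right
    col=g[195:225,a:b].mean(1);d=np.diff(col);i=d.argmax();print("edge row",195+i+.5,d[i-1:i+2].round(), (d[i-1:i+2]@[-1,0,1])/d[i-1:i+2].sum())
E
```

```text
orange rear top [0.60508954 0.12874871 0.043     ] was [0.46982333 0.12886115 0.043     ]
edge row 210.5 [42. 62. 29.] -0.09722222222222208
edge row 209.5 [36. 63. 31.] -0.03940886699507397
```

View pics/end2_s.png

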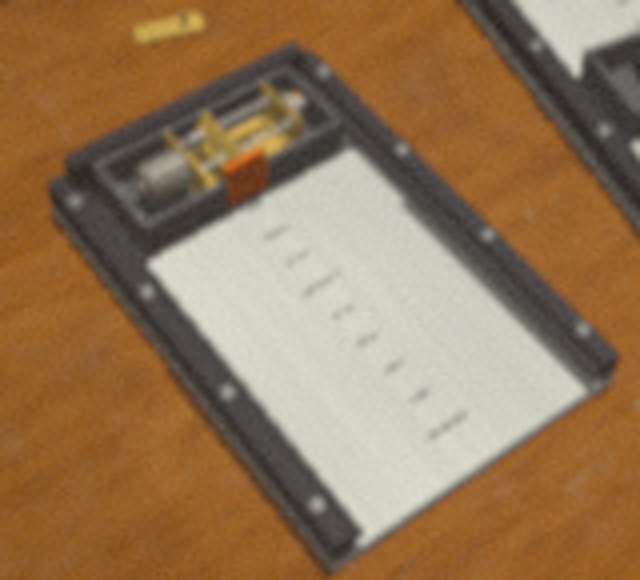

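```bash
python3 - <<'E'
from h import *
t=sum(env.camera("top").astype(float) for _ in range(4))/4;t0=cv2.imread("pics/top0.png").astype(float)
def edge(im,a,b,r0,r1):
    out=[]
    col=im.mean(2)[r0:r1,a:b].mean(1);d=np.abs(np.diff(col));i=d.argmax();w=d[i-2:i+3];return r0+i+.5+(w@[-2,-1,0,1,2])/w.sum()
for a,b in((263,274),(300,312)):
    e=edge(t,a,b,200,220);e0=edge(t0,a,b,255,276);st=edge(t0,a,b,180,200);bt=edge(t0,a,b,284,298)
    c=(a+b-1)/2
    print("now",plane("top",(c,e),.008)[:2],"before",plane("top",(c,e0),.008)[:2],"stop foot/top",st,plane("top",(c,st),.038)[:2],"base end",plane("top",(c,bt),.008)[:2])
cv2.imwrite("pics/end3.png",cv2.resize(t.astype(np.uint8)[178:218,245:335],None,fx=8,fy=8,interpolation=cv2.INTER_CUBIC))
E
```

```text
now [0.60402039 0.17773352] before [0.46778912 0.17639182] stop foot/top 188.67035132819194 [0.65088019 0.1742656 ] base end [0.41620378 0.17588378]
now [0.60529593 0.08809421] before [0.4674648  0.08848586] stop foot/top 188.3104089219331 [0.65060974 0.08626197] base end [0.41514733 0.08863453]
```

View pics/end3.png

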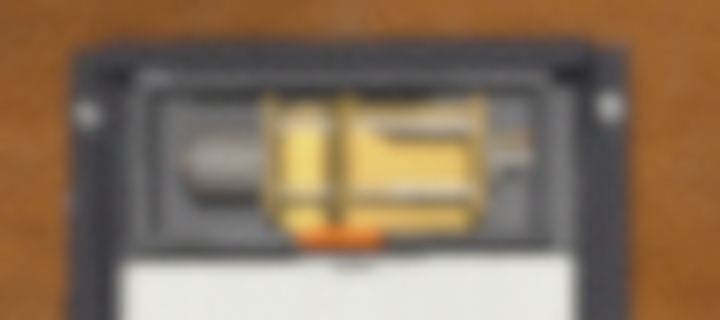

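The rear face is at x≈0.6046, 1 mm past the predicted 0.6037 and within calibration error. The cassette is against the stop, the gear box is in it, and the relay slide is unchanged. Handing in.

```bash
python3 -c "
from plant import env
print(env.observe()['time_s'],env.finish_job())"
```

```text
the job is handed in; nothing more can be done
10.7333 None
```

I pushed the gear box cassette (left slide) about 135 mm along its slide, at the orange mark with the gripper shut, until it stopped against the end stop. The job was handed in at 10.7 s with the arm well clear.

- **Pushing force:** it took about 2–5 N on the way, rising to about 22 N against the stop.
- **End position:** the rear face is at x≈0.605 m, against about 0.604 m expected for home. That difference is within the 2 mm calibration.
- **Gear box:** both cameras show it still in the cassette.
- **Relay cassette:** it shows no change in the top view.
- **Checks that disagreed slightly:**
  - The left and right rear edges differed by about 1.3 mm (roughly 0.8°), which is within image noise and rail play.
  - Midway, the top view suggested about 75 mm left to go while the arm position suggested about 68 mm. The arm figure matched where it stopped.

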